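# Cacti onto their saucers

### The arm

A 6-joint arm with a two-finger parallel gripper is mounted at the origin on the work surface. World frame = base frame: x ahead of the robot, y to its left, z up, the work surface at z = 0. Lengths are in m, angles in rad, forces in N, time in s.
With the tool pointing down it reaches from about 0.375 to 0.9 m from the base axis. Payload 3.1 kg.
Tool frame: the origin (TCP) lies at the very end of the fingers, on their centre line; the grasp point (between the pads) lies 19 mm behind it (env.tcp_to_grasp is the z of the grasp point in the tool frame, in m); z points along the fingers, y is the line along which they close (so a half turn about z gives the same grasp; the last joint's range is limited). The gripper opens to 85 mm and grips with 20 to 120 N. Pads are 22 mm wide; open, the fingers measure 114 mm over their backs; the gripper's body (76 mm by 85 mm) begins 54 mm behind the grasp point. The pads swing forward as they close: fully open they stand 13 mm farther back than shut.
Start: joints at [-1.373, 0.527, 1.433, -0, 1.181, -0.178], TCP at [0.229, -0.581, 0.231] pointing down, gripper open.
Joint ranges: [-3.08, 3.08], [-0.75, 2.2], [0.22, 2.44], [-1.43, 4.57], [0, 2.65], [-2.85, 2.85]. Speed limits (rad/s): [2.79, 2.79, 3.14, 3.14, 3.14, 3.14].

### API

Orientations are given as [roll, pitch, yaw] about the fixed x, y, z axes, in that order (R = Rz(yaw) Ry(pitch) Rx(roll)).
In Python, from station import env, cams gives the robot as it stands. Calls block until the motion is done:
- env.reach(position, orientation): joint-space move of the TCP to a pose.
- env.move_l(position, frame=None, speed=0.15, max_force=None): straight line of the TCP; frame=None keeps the orientation; speed is the mean speed in m/s. With max_force (N) it stops when the force on the tool has changed by that much, and returns True; else False.
- env.set_joints(angles): joint-space move.
- env.gripper_open() and env.grasp(grip_force=None): open the fingers fully, or close them until they stop; grip_force is the grip in N (None keeps the last).
- env.wait(seconds).
- env.inverse_kinematics(position, orientation): joint angles nearest the present ones, or None.
- env.state(): the state.
- cams.grab_frame(name): name is "scene" or "top" or "wrist"; returns (picture, depth): 480x640x3 uint8, red, green, blue; 480x640 float32, m along the optical axis (not along the pixel's ray), 0 where there is no reading.
- cams.get_calibration(name): a dict with "K" (3x3 intrinsics, pixels), "rvec" (rotation vector, rad) and "tvec" (3), from world to camera coordinates, as OpenCV has them; the wrist camera has in their place "mount" (4x4, takes a point from camera to tool coordinates, whose origin is the TCP and whose axes are the flange's). Camera axes: x right, y down, z forward; pixel columns grow to the right and rows downward; lengths in m; the calibration is good to about 2 mm. A picture is of the moment at which its call begins: read the wrist's pose just before it. get_calibration takes no time and is no camera call.
A pose or a line that the arm cannot do raises env.PlanningError and nothing moves.
- env.job_done(): hands the job in; it is judged then, once.
The state is a dict: "t": time; "joints": joint angles; "dq": joint speeds; "effort": joint torques, N m; "ee_pos": TCP position; "tool_rot": TCP orientation; "wrist_force": force on the tool from outside, world axes, zero at the start; "moment": the same for the moment, N m; "width": finger opening in m; "grip_force": force on a finger pad.
Only numpy, scipy, OpenCV 4.12 (cv2) and the standard library are available. Lean on these libraries where they do the work, as an engineer would, in place of code of your own. Each camera call takes 0.05 s, during which the arm holds its last target. There are 200 camera calls.

### The job

The customer is taking the four cacti: one after another, stand each one upright in the saucer of its own glaze in the wooden order tray, set down in the middle and not dropped. Leave the saucers lying where they are set out, and leave the two rosette succulents undisturbed in the nursery tray.

Things in the scene. Friction and masses are not known exactly. Their poses are not given: they have to be found in the camera images.
- cactus_white: Cactus, a round ribbed green ball with pale spines (top 78 mm above the origin), in a round white-glazed pot: 60 mm wide and straight over its upper half (28 to 56 mm up), 44 mm at the foot, 56 mm high, 0.2 kg. Origin: centre of the pot's underside, z up. Starts in the grey plastic nursery tray (fixed, left or right; floor 3 mm thick, rim 19 mm above the bench), about 115 mm from its neighbours.
- cactus_plum: Cactus, a round ribbed green ball with pale spines (top 78 mm above the origin), in a round plum-glazed pot: 60 mm wide and straight over its upper half (28 to 56 mm up), 44 mm at the foot, 56 mm high, 0.2 kg. Origin: centre of the pot's underside, z up. Starts in the grey plastic nursery tray (fixed, left or right; floor 3 mm thick, rim 19 mm above the bench), about 115 mm from its neighbours.
- cactus_blue: Cactus, a round ribbed green ball with pale spines (top 78 mm above the origin), in a round blue-glazed pot: 60 mm wide and straight over its upper half (28 to 56 mm up), 44 mm at the foot, 56 mm high, 0.2 kg. Origin: centre of the pot's underside, z up. Starts in the grey plastic nursery tray (fixed, left or right; floor 3 mm thick, rim 19 mm above the bench), about 115 mm from its neighbours.
- cactus_yellow: Cactus, a round ribbed green ball with pale spines (top 78 mm above the origin), in a round yellow-glazed pot: 60 mm wide and straight over its upper half (28 to 56 mm up), 44 mm at the foot, 56 mm high, 0.2 kg. Origin: centre of the pot's underside, z up. Starts in the grey plastic nursery tray (fixed, left or right; floor 3 mm thick, rim 19 mm above the bench), about 115 mm from its neighbours.
- saucer_white: Round white-glazed saucer, loose, 86 mm wide, 13 mm high, 0.13 kg; flat inner floor 66 mm wide, 5 mm above its underside. Origin: centre of the underside, z up. Lies about 118 mm from the next in the light wooden order tray (fixed; floor 8 mm thick, rim 26 mm above the bench), on the other side from the nursery tray.
- saucer_plum: Round plum-glazed saucer, loose, 86 mm wide, 13 mm high, 0.13 kg; flat inner floor 66 mm wide, 5 mm above its underside. Origin: centre of the underside, z up. Lies about 118 mm from the next in the light wooden order tray (fixed; floor 8 mm thick, rim 26 mm above the bench), on the other side from the nursery tray.
- saucer_blue: Round blue-glazed saucer, loose, 86 mm wide, 13 mm high, 0.13 kg; flat inner floor 66 mm wide, 5 mm above its underside. Origin: centre of the underside, z up. Lies about 118 mm from the next in the light wooden order tray (fixed; floor 8 mm thick, rim 26 mm above the bench), on the other side from the nursery tray.
- saucer_yellow: Round yellow-glazed saucer, loose, 86 mm wide, 13 mm high, 0.13 kg; flat inner floor 66 mm wide, 5 mm above its underside. Origin: centre of the underside, z up. Lies about 118 mm from the next in the light wooden order tray (fixed; floor 8 mm thick, rim 26 mm above the bench), on the other side from the nursery tray.
- rosette_plum: Rosette succulent, a flat star of grey-green leaves, pinkish in the middle (68 mm wide, top 75 mm above the origin), in a round plum-glazed pot: 60 mm wide and straight over its upper half (28 to 56 mm up), 44 mm at the foot, 56 mm high, 0.2 kg. Origin: centre of the pot's underside, z up. Starts in the grey plastic nursery tray (fixed, left or right; floor 3 mm thick, rim 19 mm above the bench), about 115 mm from its neighbours.
- rosette_yellow: Rosette succulent, a flat star of grey-green leaves, pinkish in the middle (68 mm wide, top 75 mm above the origin), in a round yellow-glazed pot: 60 mm wide and straight over its upper half (28 to 56 mm up), 44 mm at the foot, 56 mm high, 0.2 kg. Origin: centre of the pot's underside, z up. Starts in the grey plastic nursery tray (fixed, left or right; floor 3 mm thick, rim 19 mm above the bench), about 115 mm from its neighbours.

How it is judged:
At the end, for the whole second after the job is handed in: Each cactus pot stands upright (within 0.08 rad), released and at rest on the floor of the saucer of its own glaze, its axis within 12 mm of the saucer's; each saucer is within 30 mm of where it lay; both rosettes are upright and within 20 mm of where they stood (horizontal distance between cactus_white and saucer_white below 0.012 m and z of cactus_white in the frame of saucer_white between 0.002 and 0.008 m and angle between each of cactus_white, cactus_plum, cactus_blue, cactus_yellow's own z axis and vertical below 0.08 rad and linear speed of each of cactus_white, cactus_plum, cactus_blue, cactus_yellow below 0.02 m/s and distance of each of saucer_white, saucer_plum, saucer_blue, saucer_yellow from where it was at the start of the episode below 0.03 m and contact force between each of cactus_white, cactus_plum, cactus_blue, cactus_yellow and the fingers below 0.1 N and horizontal distance between cactus_plum and saucer_plum below 0.012 m and z of cactus_plum in the frame of saucer_plum between 0.002 and 0.008 m and horizontal distance between cactus_blue and saucer_blue below 0.012 m and z of cactus_blue in the frame of saucer_blue between 0.002 and 0.008 m and horizontal distance between cactus_yellow and saucer_yellow below 0.012 m and z of cactus_yellow in the frame of saucer_yellow between 0.002 and 0.008 m and distance of each of rosette_plum, rosette_yellow from where it was at the start of the episode below 0.02 m and angle between each of rosette_plum, rosette_yellow's own z axis and vertical below 0.15 rad); the robot touches nothing.
It fails at once if a rosette is shoved (over 20 mm) or tipped over (distance of any of rosette_plum, rosette_yellow from where it was at the start of the episode above 0.02 m or angle between any of rosette_plum, rosette_yellow's own z axis and vertical above 0.3 rad).
It fails at once if a cactus is dropped (moving faster than 0.6 m/s while not held, a fall of about 20 mm) or tipped over ((linear speed of cactus_white above 0.6 m/s and contact force between cactus_white and the fingers below 0.1 N) or (linear speed of cactus_plum above 0.6 m/s and contact force between cactus_plum and the fingers below 0.1 N) or (linear speed of cactus_blue above 0.6 m/s and contact force between cactus_blue and the fingers below 0.1 N) or (linear speed of cactus_yellow above 0.6 m/s and contact force between cactus_yellow and the fingers below 0.1 N) or angle between any of cactus_white, cactus_plum, cactus_blue, cactus_yellow's own z axis and vertical above 0.8 rad).
It also fails if it takes over 120 s, if anything falls off the work surface, if the arm or the gripper's body presses on something with over 40 N, if the wrist force passes 120 N, or if a joint passes its speed limit or range.

## Working session

There is one attempt and no reset: what is moved stays moved. The work goes in short steps, each a Python script; the robot and the scene stay as the last script left them, time stands still between calls to the robot, and variables do not carry over. Pictures are saved under pics/ and viewed, at most 14 in all, crops included, and the job is handed in when it is done.

```bash
ls; mkdir -p pics
python3 - <<'E'
from station import env, cams
import cv2,numpy as np
for n in ("top","scene"):
    p,d=cams.grab_frame(n); cv2.imwrite(f"pics/{n}0.png",p[:,:,::-1]); np.savez(f"{n}0.npz",p=p,d=d)
    c=cams.get_calibration(n); print(n,c, (d==0).mean())
print(env.state())
print(cams.get_calibration("wrist"))
E
```

```text
pics
top {'K': array([[554.43390751,   0.        , 315.33548294],
       [  0.        , 554.43390751, 239.00873458],
       [  0.        ,   0.        ,   1.        ]]), 'rvec': array([ 2.18292883, -2.18165279,  0.11135401]), 'tvec': array([-0.02178963,  0.50908392,  0.95591023])} 0.004225260416666667
scene {'K': array([[556.59912627,   0.        , 327.92339631],
       [  0.        , 556.59912627, 242.77799302],
       [  0.        ,   0.        ,   1.        ]]), 'rvec': array([ 1.66273039,  2.21640106, -0.58298014]), 'tvec': array([ 0.16011843, -0.42939636,  1.46129101])} 0.0040625
{'t': 0.1, 'joints': array([-1.37350443e+00,  5.28364872e-01,  1.43378224e+00,  8.82596180e-06,
        1.18135615e+00, -1.78518879e-01]), 'dq': array([-7.77970916e-05, -3.84192126e-03, -2.02062628e-03, -3.95721179e-04,
        1.86401226e-03,  8.84419159e-04]), 'effort': array([-2.46882082e-04, -4.43304920e+01, -1.78586411e+01, -1.88076156e-04,
        3.89890556e-03,  3.41264467e-05]), 'ee_pos': array([ 0.22928434, -0.58074294,  0.230434  ]), 'tool_rot': array([-3.13971385e+00, -3.47300364e-04,  3.75807091e-01]), 'wrist_force': array([ 0.08204293, -0.55590512,  0.24795596]), 'moment': array([-0.00969525, -0.00961257, -0.03472606]), 'grip_force': 0.0, 'width': 0.08547564472713143}
{'K': array([[413.89146853,   0.        , 319.27963077],
       [  0.        , 413.89146853, 237.64651394],
       [  0.        ,   0.        ,   1.        ]]), 'mount': array([[ 1.47303179e-03, -9.45177168e-01, -3.26554667e-01,
         8.44121983e-02],
       [ 9.99998055e-01,  9.63946431e-04,  1.72078007e-03,
         2.72418983e-04],
       [-1.31166083e-03, -3.26556567e-01,  9.45176750e-01,
        -1.42252515e-01],
       [ 0.00000000e+00,  0.00000000e+00,  0.00000000e+00,
         1.00000000e+00]])}
```

View pics/top0.png

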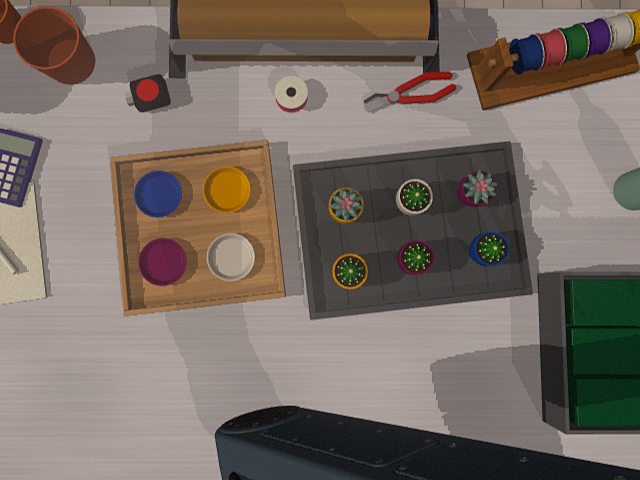

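View pics/scene0.png

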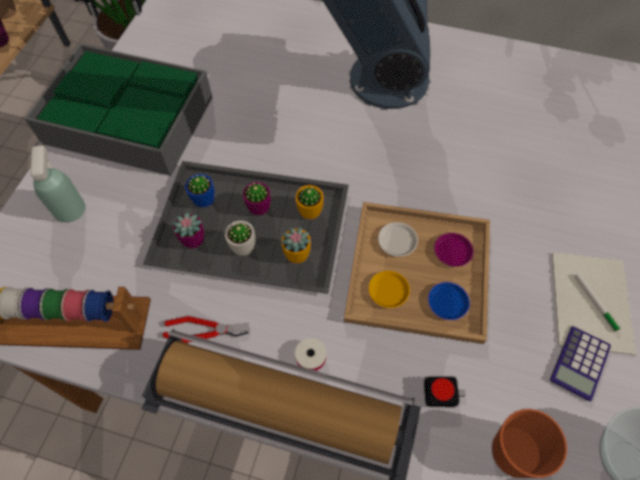

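The top view shows saucers at blue (158,193), yellow (227,189), plum (162,261) and white (231,257). Cacti are at white (415,197), plum (416,257), blue (489,249) and yellow (350,271), and rosettes at (346,204) and (480,187). The nursery tray is on the robot's right.

```bash
cat > h.py <<'E'
import cv2,numpy as np
from scipy.spatial.transform import Rotation as R
def cam_pose(c, st=None):   # camera->world
    T=np.eye(4)
    if 'mount' in c:
        T[:3,:3]=R.from_euler('xyz',st['tool_rot']).as_matrix(); T[:3,3]=st['ee_pos']; return T@c['mount']
    T[:3,:3]=cv2.Rodrigues(c['rvec'])[0]; T[:3,3]=c['tvec']; return np.linalg.inv(T)
def ray(c,T,uv,z):
    uv=np.atleast_2d(uv).astype(float)
    d=np.c_[uv,np.ones(len(uv))]@np.linalg.inv(c['K']).T@T[:3,:3].T
    return (T[:3,3]+d*((z-T[2,3])/d[:,2])[:,None])[:,:2]
def cloud(c,T,d):
    v,u=np.mgrid[:d.shape[0],:d.shape[1]]
    P=np.stack([u,v,np.ones_like(u)],-1)@np.linalg.inv(c['K']).T*d[...,None]
    return P@T[:3,:3].T+T[:3,3]
def pix(c,T,p):
    q=np.linalg.inv(T)@np.r_[p,1]; q=c['K']@q[:3]; return q[:2]/q[2]
HUE={'yellow':((15,110,80),(32,255,255)),'blue':((105,110,40),(125,255,255)),'plum':((145,80,30),(175,255,255)),'white':((0,0,135),(179,60,255))}
def circ(c,T,p,xy,z,color,rwin):
    """mask of colour near projected xy,z -> hull cast on plane z -> enclosing circle"""
    hsv=cv2.cvtColor(p,cv2.COLOR_RGB2HSV); m=cv2.inRange(hsv,*map(np.array,HUE[color]))
    u=pix(c,T,[*xy,z]); r=np.linalg.norm(pix(c,T,[xy[0]+rwin,xy[1],z])-u)
    w=np.zeros_like(m); cv2.circle(w,tuple(int(a) for a in np.round(u)),int(r),255,-1)
    m=cv2.morphologyEx(m&w,cv2.MORPH_OPEN,np.ones((2,2),np.uint8))
    pts=np.argwhere(m)[:,::-1]; hull=cv2.convexHull(pts.astype(np.int32))[:,0]
    P=ray(c,T,hull,z); (a,rr)=cv2.minEnclosingCircle((P*1000).astype(np.float32))
    return np.array(a)/1000,rr
def top_circ(c,T,d,xy,zlo,rwin):
    """depth points above zlo near xy -> enclosing circle of trimmed points"""
    P=cloud(c,T,d).reshape(-1,3); P=P[d.ravel()>0]
    s=P[(P[:,2]>zlo)&(P[:,2]<.1)&(np.linalg.norm(P[:,:2]-xy,axis=1)<rwin)]
    (a,rr)=cv2.minEnclosingCircle((s[:,:2]*1000).astype(np.float32)); return np.array(a)/1000,rr,len(s)
E
python3 - <<'E'
from h import *; from station import cams
c=cams.get_calibration('top');T=cam_pose(c);f=np.load('top0.npz');p,d=f['p'],f['d']
S=dict(blue=(158,193),yellow=(227,189),plum=(162,261),white=(231,257))
C=dict(white=(415,197),plum=(416,257),blue=(489,249),yellow=(350,271),ros_y=(346,204),ros_p=(480,187))
for k,u in S.items():
    x=ray(c,T,u,.021)[0]; print('S',k,x.round(4),circ(c,T,p,x,.021,k,.052))
for k,u in C.items():
    x=ray(c,T,u,.075)[0]; print('C',k,x.round(4),top_circ(c,T,d,x,.04,.05), k in HUE and circ(c,T,p,x,.059,k,.04))
E
```

```text
S blue [0.5909 0.2577] (array([0.58802606, 0.25707779]), 41.73081588745117)
S yellow [0.5984 0.1356] (array([0.59676996, 0.13359482]), 49.618900299072266)
S plum [0.4702 0.2477] (array([0.46720721, 0.24584831]), 42.2343864440918)
S white [0.4773 0.1269] (array([0.47628372, 0.12603986]), 41.81821823120117)
C white [ 0.5757 -0.1888] (array([ 0.57936029, -0.19158543]), 30.141252517700195, 997) (array([ 0.57835614, -0.19145525]), 31.296070098876953)
C plum [ 0.4745 -0.1889] (array([ 0.47396994, -0.19303207]), 30.412750244140625, 1010) (array([ 0.4729223 , -0.19239606]), 32.0953369140625)
C blue [ 0.488  -0.3117] (array([ 0.48984671, -0.32024371]), 30.370866775512695, 1057) (array([ 0.48851208, -0.31751468]), 34.696372985839844)
C yellow [ 0.4511 -0.0785] (array([ 0.45086084, -0.07942808]), 29.99346160888672, 978) (array([ 0.4504982 , -0.08076566]), 30.831897735595703)
C ros_y [ 0.5636 -0.0724] (array([ 0.5643902 , -0.07298289]), 30.113794326782227, 985) False
C ros_p [ 0.5931 -0.2993] (array([ 0.59389886, -0.30195627]), 30.396528244018555, 1050) False
```

Depth gives clean pot circles (r≈30 mm) and the colour mask gives the saucers. Next: hover over each tray for one wrist look.

Run:
```python
from h import *; from station import env,cams
c=cams.get_calibration('wrist')
C=dict(white=(.579,-.192),plum=(.474,-.193),blue=(.490,-.320),yellow=(.451,-.080))
S=dict(blue=(.588,.257),yellow=(.597,.136),plum=(.467,.246),white=(.476,.126))
print(env.tcp_to_grasp)
env.reach([.50,-.19,.33],[np.pi,0,.2]); env.wait(.2)
st=env.state();p,d=cams.grab_frame('wrist');T=cam_pose(c,st);cv2.imwrite('pics/w1.png',p[:,:,::-1])
for k,x in C.items(): print('C',k,top_circ(c,T,d,x,.035,.045))
env.reach([.50,.19,.33],[np.pi,0,-.09]); env.wait(.2)
st=env.state();p,d=cams.grab_frame('wrist');T=cam_pose(c,st);cv2.imwrite('pics/w2.png',p[:,:,::-1])
for k,x in S.items(): print('S',k,circ(c,T,p,x,.021,k,.049),top_circ(c,T,d,x,.0165,.05))
print(env.state()['t'])
a=cv2.imread('pics/w1.png');b=cv2.imread('pics/w2.png');cv2.imwrite('pics/w12.png',cv2.resize(np.hstack([a,b]),(800,300)))
```

```text
-0.0187
C white (array([ 0.58046606, -0.19154013]), 29.977176666259766, 3253)
C plum (array([ 0.47570648, -0.19255269]), 29.994962692260742, 2720)
C blue (array([ 0.49113724, -0.32074295]), 30.422821044921875, 2824)
C yellow (array([ 0.45198032, -0.07931744]), 30.30072021484375, 2853)
S blue (array([0.5886355, 0.2579259]), 42.11761474609375) (array([0.58996747, 0.25852255]), 42.36179733276367, 1493)
S yellow (array([0.59468762, 0.13469426]), 54.13666915893555) (array([0.59848846, 0.1365533 ]), 42.42327880859375, 1619)
S plum (array([0.46820367, 0.24675322]), 42.28882598876953) (array([0.46928668, 0.24760654]), 42.5070915222168, 1194)
S white (array([0.47699042, 0.12693199]), 42.34627914428711) (array([0.47813242, 0.12783642]), 42.44047164916992, 1261)
3.7833
```

View pics/w12.png

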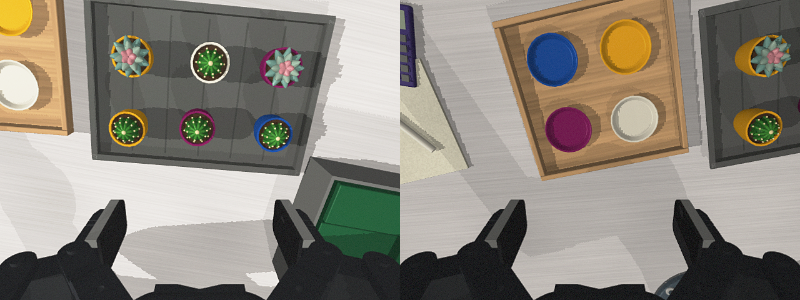

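The wrist look shows all pots and saucers intact, with positions within about 1 mm of the top view. Do white first and check it.

```bash
cat > job.py <<'E'
from h import *; from station import env,cams
C=dict(white=(.580,-.1916),plum=(.475,-.1928),blue=(.4905,-.3205),yellow=(.4515,-.0794))
S=dict(blue=(.589,.258),yellow=(.598,.136),plum=(.4685,.247),white=(.4775,.1272))
c=cams.get_calibration('wrist')
def move(k):
    x,s=C[k],S[k]; H=.2; t0=env.state()['t']
    env.reach([*x,H],[np.pi,0,.2]); env.move_l([*x,.06],speed=.2)
    hit=env.move_l([*x,.024],speed=.06,max_force=12)
    env.grasp(35); st=env.state(); print(k,'hit',hit,'w',st['width'],'g',st['grip_force'])
    if not .055<st['width']<.064: raise SystemExit('bad grasp')
    env.move_l([*x,H],speed=.15); print('lift w',env.state()['width'])
    m=[(x[0]+s[0])/2,(x[1]+s[1])/2]
    env.reach([*s,H],[np.pi,0,-.09]); env.wait(.2)
    env.move_l([*s,.05],speed=.15); env.wait(.2)
    hit=env.move_l([*s,.028],speed=.02,max_force=4); st=env.state()
    print('place',hit,st['ee_pos'].round(4),st['wrist_force'].round(1))
    env.gripper_open(); env.move_l([*s,H],speed=.15)
    # check: look from behind
    env.reach([s[0]-.07,s[1],.3],[np.pi,0,-.09]); env.wait(.1)
    st=env.state();p,d=cams.grab_frame('wrist');T=cam_pose(c,st);cv2.imwrite(f'pics/after_{k}.png',p[:,:,::-1])
    print('pot',top_circ(c,T,d,s,.05,.045),'saucer',circ(c,T,p,s,.021,k,.049),'t',t0,st['t'])
E
python3 -c "
from job import *
move('white')"
```

```text
white hit False w 0.058498489599206976 g 37.6823714497732
lift w 0.05879620718336284
place True [0.4774 0.1272 0.0347] [-0.2  0.5  5. ]
pot (array([0.47802887, 0.12658875]), 29.921730041503906, 3915) saucer (array([0.47730682, 0.1272962 ]), 42.35976791381836) t 3.7833 14.475
```

View pics/after_white.png

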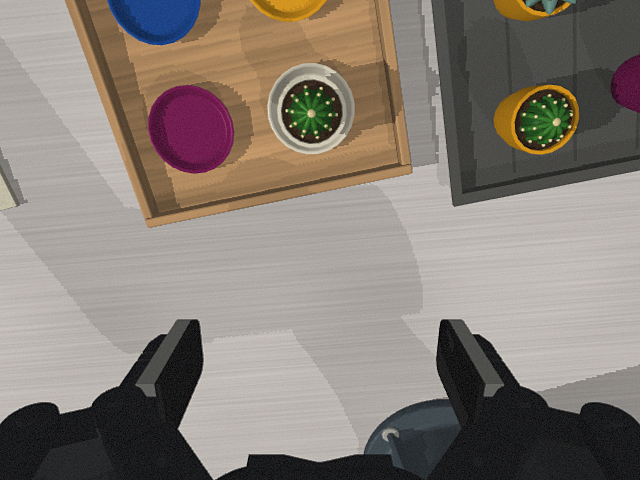

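The picture shows the white pot upright at (311,110), centred in its saucer to about 1 mm after 10.7 s. Now the other three.

```bash
python3 -c "
from job import *
for k in ('plum','blue','yellow'): move(k)
env.reach([.4,-.2,.35],[np.pi,0,.2]); env.wait(.3)
p,d=cams.grab_frame('top');cv2.imwrite('pics/end.png',p[:,:,::-1])
ct=cams.get_calibration('top');T=cam_pose(ct)
for k in S: print(k,top_circ(ct,T,d,S[k],.055,.045)[:2])
print(env.state()['t'])"
```

```text
plum hit False w 0.05881063859116096 g 37.317245098238345
lift w 0.05901237769267457
place True [0.4684 0.247  0.0346] [-0.8  0.8  3.9]
pot (array([0.4691575 , 0.24625182]), 29.92881965637207, 3926) saucer (array([0.46890363, 0.24705501]), 42.23274612426758) t 14.525 25.3417
blue hit False w 0.05863287105631217 g 37.568097717594355
lift w 0.058935827469216794
place True [0.5889 0.258  0.0347] [-0.2 -1.   4.5]
pot (array([0.5891814 , 0.25738046]), 29.89998435974121, 3914) saucer (array([0.58923022, 0.25811505]), 42.10273361206055) t 25.3917 37.5
yellow hit False w 0.05841651962056605 g 36.9963613246
lift w 0.058908536573218935
place True [0.5979 0.136  0.0347] [0.  0.6 4.1]
pot (array([0.59862244, 0.13530782]), 29.904157638549805, 3921) saucer (array([0.59471021, 0.13498813]), 53.13621520996094) t 37.55 47.8167
blue (array([0.58731128, 0.25723001]), 30.71457290649414)
yellow (array([0.59697064, 0.13444388]), 30.124711990356445)
plum (array([0.46763297, 0.24576456]), 30.45777130126953)
white (array([0.47661786, 0.12616094]), 29.958892822265625)
49.575
```

View pics/end.png

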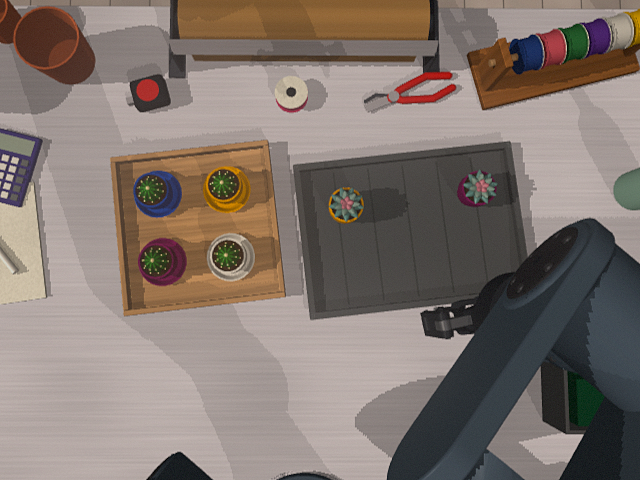

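The picture shows all four cacti in their own saucers and both rosettes unmoved at (346,204) and (480,187). The arm is clear, so I'm handing the job in.

```bash
python3 -c "
from station import env
print(env.job_done())"
```

```text
the job is handed in; nothing more can be done
None
```

I handed the job in at about 50 s: all four cacti stand in the saucers of their own glaze, measured within about 1 mm of centre (yellow against its starting saucer position), and the saucers and both rosettes appear unmoved in the final picture; no verdict was returned.

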